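# Set the stabilizer leg of a pottery examination stand

### The arm

A 6-joint arm with a two-finger parallel gripper is mounted at the origin on the work surface. World frame = base frame: x ahead of the robot, y to its left, z up, the work surface at z = 0. Lengths are in m, angles in rad, forces in N, time in s.
With the tool pointing down it reaches from about 0.2 to 0.875 m from the base axis. Payload 3.4 kg.
Tool frame: the origin (TCP) lies between the finger pads; the fingertips stand 25 mm ahead of it and the grasp point (between the pads) lies 6 mm ahead of it (r.nose_length is the z of the fingertips in the tool frame, in m); z points along the fingers, y is the line along which they close (so a half turn about z gives the same grasp; the last joint's range is limited). The gripper opens to 94 mm and grips with 3 to 60 N. Pads are 16 mm wide; open, the fingers measure 119 mm over their backs; the gripper's body (75 mm by 177 mm) begins 78 mm behind the grasp point.
Start: joints at [1.096, 0.276, 1.505, -0, 1.361, -0.121], TCP at [0.199, 0.539, 0.23] pointing down, gripper open.
Joint ranges: [-2.89, 2.89], [-0.75, 2.08], [0.22, 2.7], [-1.18, 4.32], [0.11, 2.71], [-2.7, 2.7]. Speed limits (rad/s): [2.57, 2.57, 3.14, 3.14, 3.14, 3.14].

### API

Orientations are given as a unit quaternion [w, x, y, z].
In Python, from plant import r, gripper_to, inverse_kinematics, vision, models, telemetry gives the robot as it stands. Calls block until the motion is done:
- r.move_to(position, orientation): joint-space move of the TCP to a pose.
- r.move_l(position, rot=None, vel=0.15, guard=None): straight line of the TCP; rot=None keeps the orientation; vel is the mean speed in m/s. With guard (N) it stops when the force on the tool has changed by that much, and returns True; else False.
- r.movej(angles): joint-space move.
- gripper_to(opening, f_grip=None): finger opening in m; f_grip is the grip in N (None keeps the last); returns when the fingers have stopped.
- r.hold(seconds).
- inverse_kinematics(position, orientation): joint angles nearest the present ones, or None.
- vision.snapshot(name): name is "scene" or "side" or "wrist"; returns the picture (480x640x3 uint8, red, green, blue); there is no depth.
- vision.get_calibration(name): a dict with "fx", "fy", "cx", "cy" (pixels), "position" and "orientation" of the camera in the world. Camera axes: x right, y down, z forward; pixel columns grow to the right and rows downward; lengths in m; the calibration is good to about 2 mm. The wrist camera is an equidistant fisheye: a pixel r from the principal point sees the ray r / f radians off the axis. A picture is of the moment at which its call begins: read the wrist's pose just before it. get_calibration takes no time and is no camera call; for the wrist camera it gives the pose at the moment of the call.
A pose or a line that the arm cannot do raises r.PlanningError and nothing moves.
- r.sign_off(): hands the job in; it is judged then, once.
Trained networks look in the newest picture that a camera, given by its name, has taken for a name from the list of things; names that differ only in an ending like _2 or _b are one class to them, and where a whole thing is asked for, a point or a joint stands for the part that bears it (a point fixed in the world has none). Each returns a list of dicts, best first, with "score" (0 to 1); they miss things now and then, are a little off and sometimes report something else, mostly with a low value. They report only what shows in the picture. A call takes as long as a camera call. They do not tell look-alikes from the thing itself.
- models.boxes_of(thing, camera): "at" ([x, y, z] in m, in world coordinates, good to about 4 mm: the middle of the surface that is visible of it).
- models.regions_of(thing, camera): "pixels" (480x640 bool, what is visible of it).
- models.mark_of(thing, camera): "at" ([x, y, z] in m, in world coordinates, good to about 4 mm: a listed point, or the origin of a listed thing).
Readings, each from a call of its own:
- telemetry.current_t(): time.
- telemetry.current_joints(): joint angles.
- telemetry.current_dq(): joint speeds.
- telemetry.current_joint_efforts(): joint torques, N m.
- telemetry.current_ee_pos(): TCP position.
- telemetry.current_tool_rot(): TCP orientation.
- telemetry.current_wrist_force(): force on the tool from outside, world axes, zero at the start.
- telemetry.current_torque(): the same for the moment, N m.
- telemetry.current_opening(): finger opening in m.
- telemetry.current_finger_force(): force on a finger pad.
Only numpy, scipy, OpenCV 4.12 (cv2) and the standard library are available. Lean on these libraries where they do the work, as an engineer would, in place of code of your own. Each camera call takes 0.05 s, during which the arm holds its last target. There are 200 camera calls.

### The job

The free end of the examination stand carrying the clay vessel needs support: slide the wooden packer under its jack leg so that the leg will come down on the cork spot, then crank the jack clockwise until its foot bears firmly on the packer, when turning the crank takes about half as much force again as it did running free. Stop there and let go: do not leave the foot just touching and do not force the crank on to nearly twice its free load. Leave the vessel, jar, brush and magnifier alone.

Things in the scene. Friction and masses are not known exactly. Their poses are not given: they have to be found in the camera images.
- stand: fixed bench stand: grey jack housing (50 x 50 mm, 85 to 175 mm above the bench) at one end of an aluminium shelf (170 x 370 mm, top 134 mm above the bench, from 60 mm off the jack) that runs along the stand's +y to a column on a dark foot block (180 x 160 mm, near edge 260 mm from the jack). Origin on the bench right below the jack's axis, z up
- jack_axis (a point): point on the bench right below the jack's upright axis; the leg comes down and the crank turns about the vertical through it
- leg: steel leg (30 mm square) that slides down out of the jack housing, with a 46 mm round rubber shoe; sinks 4 mm per rad of crank, too short to reach the bench itself. Origin on the jack axis, 0 to 10 mm above the shoe's underside (unknown wear: poses do not tell when it bears). Shoe starts 32 to 58 mm above the bench, 3 to 10 rad of cranking above the packer's top
- crank: dark crank bar (22 mm wide, top 192 mm above the bench) turning about the jack axis; clockwise seen from above lowers the leg. Running free it takes about 9.3 N of push at the knob; it stays where left. Once the shoe bears, foot load grows about 270 N per rad and the push by 5.7 N per 100 N of load. Right load 35 to 110 N: push 2 to 6, best 4 N above free; 150 N is overload
- crank_grip (a point): middle of the upright black crank knob, a cylinder 24 mm across and 50 mm tall (196 to 246 mm above the bench) that spins freely on its pin, so a grip need not turn; it goes round the jack axis on a level circle of 70 mm radius, 222 mm above the bench, many turns
- packer: loose hardwood board 220 x 80 x 20 mm flat on the bench, 0.2 to 0.4 kg, long along its own x, with an upright grip board at its -x end (40 mm along x, 20 mm thick along y, 20 to 80 mm above the bench). Origin mid-underside, z up. The clear way to the jack is from the side away from the shelf, grip board trailing
- packer_seat (a point): middle of the round cork spot (54 mm) on the packer's top, 70 mm to +x of its middle, 20 mm above the bench; must be under the leg
- packer_grip (a point): middle of the packer's upright grip board, 90 mm to -x of its middle, 60 mm above the packer's underside
- vessel: terracotta vessel, 104 mm wide, 106 mm tall, loose on the stand's shelf, about 290 mm from the jack. Origin at the middle of its underside. Bystander
- jar: small amber glass jar, 60 mm wide, 75 mm tall, origin at the middle of its underside. Bystander
- brush: flat brush with a wooden handle lying on the bench, origin about its middle at bench height. Bystander
- magnifier: magnifying glass lying on the bench, steel rim 94 mm across, black handle along its -x, 158 mm from the lens middle to the handle's end, origin under the middle of the lens. Bystander
Things that resemble listed ones, but are neither listed nor needed, are in the scene too. What is meant by the packer is not pink, and is the larger of those in its own colour.

How it is judged:
On the way, in this order (a step that is already met when the one before it is completed fails the run):
1. the packer lies flat and still with its cork spot under the leg, not yet loaded (horizontal distance between packer_seat and jack_axis below 0.015 m and angle between packer's own z axis and vertical below 0.05 rad and linear speed of packer below 0.01 m/s and contact force between leg and packer below 1 N), for 0.2 s.
2. the foot bears on the packer with at least 35 N (contact force between leg and packer above 35 N), for 0.2 s.
At the end, for the whole second after the job is handed in: The packer lies flat and still on the bench, middle of its cork spot within 15 mm of the leg's axis seen from above, and the leg at rest bears on it with 35 to 110 N (horizontal distance between packer_seat and jack_axis below 0.015 m and angle between packer's own z axis and vertical below 0.05 rad and linear speed of packer below 0.01 m/s and contact force between leg and packer between 35 and 110 N and linear speed of leg below 0.002 m/s); the robot touches nothing.
It fails at once if foot overloaded: more than 150 N on the packer (contact force between leg and packer above 150 N).
It fails at once if the vessel is moved by more than 20 mm (distance of vessel from where it was at the start of the episode above 0.02 m).
It fails at once if the jar is moved by more than 20 mm (distance of jar from where it was at the start of the episode above 0.02 m).
It fails at once if the brush is moved by more than 20 mm (distance of brush from where it was at the start of the episode above 0.02 m).
It fails at once if the magnifier is moved by more than 20 mm (distance of magnifier from where it was at the start of the episode above 0.02 m).
It also fails if it takes over 72 s, if anything falls off the work surface, if the arm or the gripper's body presses on something with over 40 N, if the wrist force passes 120 N, or if a joint passes its speed limit or range.

## Working session

There is one attempt and no reset: what is moved stays moved. The work goes in short steps, each a Python script; the robot and the scene stay as the last script left them, time stands still between calls to the robot, and variables do not carry over. Pictures are saved under pics/ and viewed, at most 10 in all, crops included, and the job is handed in when it is done.

```bash
ls; mkdir -p pics; python3 - <<'E'
from plant import r, vision, models, telemetry
import cv2, numpy as np
for c in ("scene","side"):
    im=vision.snapshot(c); cv2.imwrite(f"pics/{c}0.png",im[:,:,::-1])
    k=vision.get_calibration(c); print(c,np.round(k["position"],3))
    for t in ("packer_seat","packer_grip","packer","jack_axis","crank_grip","stand","vessel","jar","brush","magnifier","leg"):
        print(t,[(round(d["score"],2),np.round(d["at"],3).tolist()) for d in models.mark_of(t,c)[:3]])
print(telemetry.current_t())
E
```

```text
pics
scene [1.095 0.11  1.14 ]
packer_seat [(0.89, [0.442, -0.243, 0.022]), (0.78, [0.462, -0.399, 0.011]), (0.56, [0.287, -0.316, 0.022])]
packer_grip [(0.92, [0.131, -0.306, 0.062]), (0.76, [0.597, -0.214, 0.057]), (0.72, [0.568, -0.398, 0.04])]
packer [(0.97, [0.511, -0.226, 0.001]), (0.97, [0.216, -0.312, 0.002]), (0.85, [0.505, -0.4, -0.0])]
jack_axis []
crank_grip [(0.5, [0.544, 0.111, 0.221]), (0.33, [0.712, -0.079, -0.001])]
stand [(0.62, [0.536, 0.041, -0.001])]
vessel [(0.66, [0.595, -0.212, 0.058]), (0.61, [0.495, 0.344, 0.134])]
jar [(0.63, [0.715, -0.08, -0.0]), (0.36, [0.544, 0.112, 0.22])]
brush [(0.75, [0.739, 0.092, -0.001])]
magnifier [(0.66, [0.721, -0.283, 0.004])]
leg [(0.46, [0.536, 0.041, 0.047])]
side [ 0.666 -1.138  0.977]
packer_seat [(0.94, [0.454, -0.397, 0.016]), (0.89, [0.285, -0.32, 0.025]), (0.64, [0.446, -0.241, 0.02])]
packer_grip [(0.96, [0.571, -0.398, 0.045]), (0.74, [0.131, -0.3, 0.064]), (0.73, [0.445, -0.244, 0.022])]
packer [(0.93, [0.508, -0.402, -0.001]), (0.89, [0.514, -0.225, 0.004]), (0.86, [0.218, -0.314, 0.001])]
jack_axis [(0.93, [0.539, 0.042, -0.002])]
crank_grip [(0.63, [0.541, 0.106, 0.22]), (0.45, [0.742, 0.088, -0.004])]
stand [(0.62, [0.537, 0.035, 0.001]), (0.47, [0.72, -0.284, -0.001])]
vessel [(0.6, [0.497, 0.346, 0.14])]
jar [(0.59, [0.714, -0.08, 0.0])]
brush [(0.97, [0.74, 0.091, -0.004]), (0.36, [0.54, 0.037, 0.047])]
magnifier [(0.66, [0.719, -0.286, -0.002])]
leg [(0.72, [0.54, 0.036, 0.048])]
1.2
```

View pics/scene0.png

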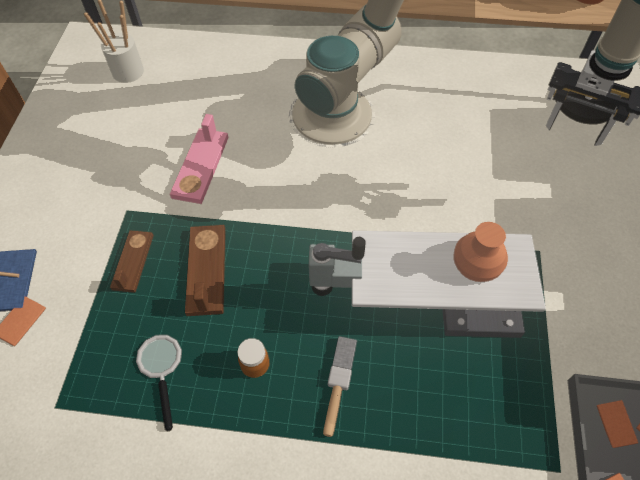

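View pics/side0.png

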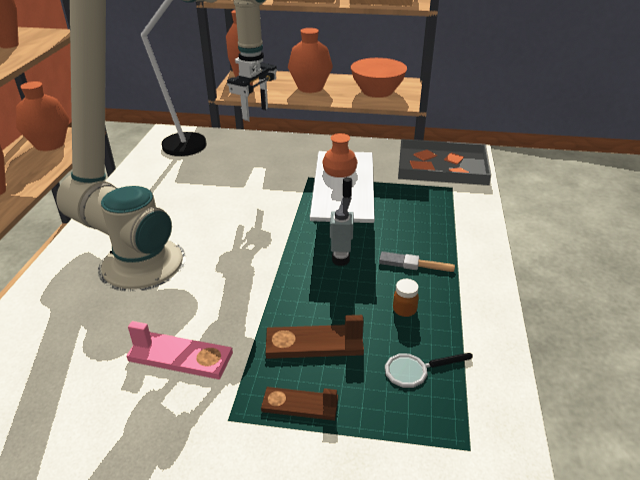

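The scene view shows the larger brown packer at about (207,268), its cork at (206,240) and its grip at (203,300). The smaller brown one at (132,262) and the pink one are decoys. The jack is at (322,270) with the knob at (359,247), and the jar (253,358) and magnifier (160,358) are clear of the route. The side view agrees. The marks match the given sizes: seat to grip measures about 156–160 mm and the crank radius 68 mm.

```bash
cat > h.py <<'E'
from plant import r, gripper_to, inverse_kinematics, vision, models, telemetry as T
import numpy as np, cv2
J=np.array([.5375,.0405])
def q(a): # tool down, tool x at yaw a
    return np.array([0,np.cos(a/2),np.sin(a/2),0])
def line(p): # fit of (offset, xy) pairs: packer middle and yaw
    o=np.array([a for a,_ in p]); xy=np.array([b for _,b in p])
    k=np.polyfit(o,xy,1); return k[1],np.arctan2(k[0][1],k[0][0])
E
python3 - <<'E'
from h import *
m,a=line([(.07,(.442,-.243)),(.07,(.446,-.241)),(0,(.511,-.226)),(0,(.514,-.225)),(-.09,(.597,-.214))])
g=m-.09*np.array([np.cos(a),np.sin(a)]); print(m,np.degrees(a),g, T.current_tool_rot())
for n in (0,np.pi):
  for p,b in ((g,a%(2*np.pi)),((.55,-.12),np.radians(94))):
    print(n,inverse_kinematics([*p,.066],q(b-n)))
E
```

```text
[ 0.51158046 -0.22800115] -169.36581897512164 [ 0.60003475 -0.21139276] [1.40353783e-05 1.75976364e-01 9.84394391e-01 3.75832909e-05]
0 [-4.48028773e-01  4.90193853e-01  1.59869599e+00 -4.44089210e-16
  1.05270281e+00 -2.20442657e+00]
0 [-3.38411461e-01  3.97520157e-01  1.76831751e+00 -4.44089210e-16
  9.75754986e-01 -4.08224631e-01]
3.141592653589793 [-4.48028773e-01  4.90193853e-01  1.59869599e+00 -4.44089210e-16
  1.05270281e+00  9.37166081e-01]
3.141592653589793 None
```

```bash
python3 - <<'E'
from h import *
a0=np.radians(190.63); g=np.array([.600,-.2114]); a1=np.radians(94)
p=T.current_ee_pos(); r.move_l([p[0],p[1],.40],vel=.25)
r.move_to([*g,.30],q(a0)); gripper_to(.06)
r.move_l([*g,.15],vel=.15); print("down",r.move_l([*g,.066],vel=.08,guard=8),T.current_ee_pos())
gripper_to(0,45); print(T.current_opening(),T.current_finger_force(),T.current_t())
g=np.array(T.current_ee_pos())[:2]; z=.066
goal=J-.16*np.array([np.cos(a1),np.sin(a1)])
for s in np.linspace(0,1,9)[1:]:
    x=g+(goal-[0,.05]-g)*s; r.move_l([*x,z],q(a0+(a1-a0)*s),vel=.025)
f=T.current_wrist_force(); print(f,T.current_t(),T.current_opening())
for c in ("scene","side"):
    im=vision.snapshot(c); cv2.imwrite(f"pics/{c}1.png",im[:,:,::-1])
    for t in ("packer_seat","packer_grip","packer","leg","crank_grip"):
        print(c,t,[(round(d["score"],2),np.round(d["at"],3).tolist()) for d in models.mark_of(t,c)[:3]])
print(T.current_t(),T.current_ee_pos())
E
```

```text
down False [ 0.60046929 -0.21162944  0.06662004]
0.019290825844573777 44.99887704849243 8.7833
[-0.96265352 -0.50847171  2.4479343 ] 12.65 0.019704944175073867
scene packer_seat [(0.96, [0.461, -0.398, 0.01]), (0.92, [0.539, -0.007, 0.022])]
scene packer_grip [(0.83, [0.547, -0.17, 0.055]), (0.79, [0.571, -0.397, 0.039]), (0.65, [0.132, -0.304, 0.061])]
scene packer [(0.92, [0.545, -0.079, 0.0]), (0.7, [0.509, -0.401, 0.001])]
scene leg [(0.61, [0.538, 0.04, 0.046])]
scene crank_grip [(0.67, [0.541, 0.11, 0.218])]
side packer_seat [(0.83, [0.54, -0.009, 0.022]), (0.75, [0.455, -0.4, 0.014]), (0.75, [0.287, -0.317, 0.022])]
side packer_grip [(0.82, [0.134, -0.298, 0.063]), (0.7, [0.57, -0.397, 0.044]), (0.56, [0.547, -0.164, 0.06])]
side packer [(0.6, [0.219, -0.311, -0.001]), (0.58, [0.544, -0.078, 0.002]), (0.54, [0.539, 0.036, 0.048])]
side leg [(0.47, [0.538, 0.037, 0.045])]
side crank_grip []
13.25 [ 0.54878434 -0.16905687  0.06600853]
```

View pics/side1.png

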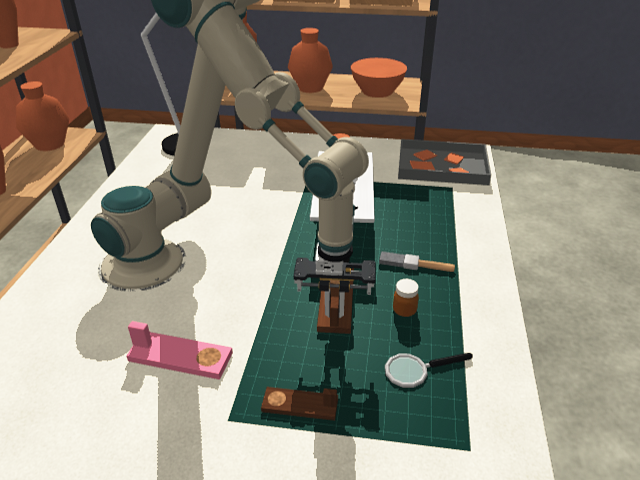

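The packer is gripped and turned. It points at the jack, its grip board trails, and the seat is 48 mm short. I'll slide it home, let go and check it.

```bash
python3 - <<'E'
from h import *
p=np.array(T.current_ee_pos())
r.move_l([p[0]-.0015,p[1]+.0475,.066],vel=.05); r.hold(.2)
gripper_to(.05); p=T.current_ee_pos(); r.move_l([p[0],p[1],.16],vel=.1); r.move_l([p[0],p[1]-.05,.34],vel=.25)
for c in ("scene","side"):
    im=vision.snapshot(c); cv2.imwrite(f"pics/{c}2.png",im[:,:,::-1])
    for t in ("packer_seat","packer_grip","packer","leg","crank_grip","jack_axis"):
        print(c,t,[(round(d["score"],2),np.round(d["at"],3).tolist()) for d in models.mark_of(t,c)[:3]])
print(T.current_t(),T.current_ee_pos())
E
```

```text
scene packer_seat [(0.98, [0.461, -0.399, 0.012]), (0.64, [0.288, -0.316, 0.022]), (0.6, [0.54, 0.039, 0.022])]
scene packer_grip [(0.97, [0.133, -0.304, 0.058]), (0.77, [0.546, -0.122, 0.056]), (0.67, [0.57, -0.398, 0.039])]
scene packer [(0.87, [0.541, -0.031, 0.002]), (0.84, [0.219, -0.311, -0.002]), (0.66, [0.505, -0.402, 0.001])]
scene leg [(0.45, [0.537, 0.039, 0.045])]
scene crank_grip [(0.55, [0.54, 0.11, 0.22])]
scene jack_axis []
side packer_seat [(0.92, [0.459, -0.397, 0.017]), (0.7, [0.538, 0.04, 0.022])]
side packer_grip [(0.82, [0.545, -0.116, 0.06]), (0.67, [0.57, -0.396, 0.043]), (0.57, [0.134, -0.297, 0.061])]
side packer [(0.87, [0.219, -0.309, -0.0]), (0.63, [0.716, -0.083, -0.001]), (0.57, [0.543, -0.029, 0.004])]
side leg [(0.68, [0.537, 0.035, 0.048])]
side crank_grip [(0.45, [0.544, 0.106, 0.219]), (0.34, [0.72, -0.283, -0.004])]
side jack_axis [(0.88, [0.537, 0.042, -0.002])]
17.9 [ 0.54729377 -0.17160946  0.34003537]
```

View pics/scene2.png

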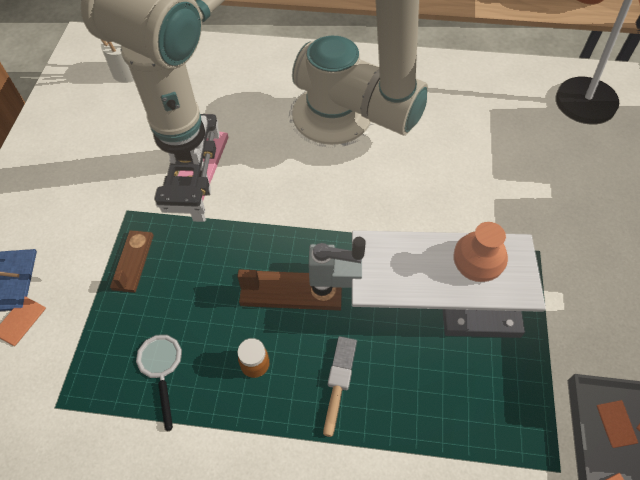

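The packer is under the jack, seat within about 2 mm of the axis, with the cork under the shoe at (322,288). The bystanders are untouched. Next I'll grip the knob and try the first radian.

```bash
cat >> h.py <<'E'
C=np.array([.5375,.040]); Z=.231
def fr(th,f0): # tangential (push, clockwise) and radial force that the tool exerts
    f=-(np.array(T.current_wrist_force())-f0); e=np.array([np.cos(th),np.sin(th)])
    return f[0]*e[1]-f[1]*e[0], f[:2]@e
def turn(th,R,d,vel): # clockwise by d
    th-=d; r.move_l([C[0]+R*np.cos(th),C[1]+R*np.sin(th),Z],vel=vel); return th
E
python3 - <<'E'
from h import *
k=np.array([.542,.1085]); p=T.current_ee_pos()
r.move_l([p[0],p[1],.36],vel=.25); r.move_l([*k,.34],vel=.25); r.move_l([*k,.27],vel=.15)
print("down",r.move_l([*k,Z],vel=.06,guard=6)); r.hold(.1); f0=np.array(T.current_wrist_force()); np.save("f0.npy",f0)
gripper_to(0,40); print(f0,T.current_wrist_force(),T.current_opening(),T.current_ee_pos(),T.current_t())
th=np.arctan2(*(k-C)[::-1]); R=np.hypot(*(k-C)); print(th,R)
for i in range(8):
    t=T.current_t(); th=turn(th,R,.12,.06)
    F=fr(th,f0); p=np.array(T.current_ee_pos())[:2]-C
    print(np.round([th,R,*F,np.arctan2(p[1],p[0]),np.hypot(*p),T.current_t()-t],3))
    R-=np.clip(F[1]*5e-5,-.001,.001)
np.save("st.npy",[th,R]); print(T.current_t(),T.current_wrist_force())
E
```

```text
down False
[ 0.71809652 -0.47825556  0.84505298] [ 5.42470392  0.91604806 -1.56815568] 0.023293712723746928 [0.54368141 0.10860982 0.23125997] 21.475
1.505197154963857 0.06864765108872992
[ 1.385  0.069  5.781 -1.473  1.429  0.069  0.283]
[ 1.265  0.069  6.833 -1.347  1.319  0.069  0.283]
[ 1.145  0.069  7.294 -1.946  1.199  0.069  0.283]
[ 1.025  0.069  6.608 -2.254  1.079  0.069  0.292]
[ 0.905  0.069  8.206 -1.936  0.959  0.07   0.292]
[ 0.785  0.069  7.341 -2.568  0.838  0.07   0.292]
[ 0.665  0.069  8.09  -2.257  0.716  0.07   0.292]
[ 0.545  0.069  7.398 -3.148  0.596  0.07   0.292]
23.7833 [-0.42687107  7.47977002  2.13570691]
```

```bash
cat >> h.py <<'E'
def step(th,R,d,f0,vel=.07,n=4):
    th=turn(th,R,d,vel); F=[]
    for _ in range(n): r.hold(.015); F.append(fr(th,f0))
    F=np.mean(F,0); p=np.array(T.current_ee_pos())[:2]-C
    return th,R-np.clip(F[1]*5e-5,-.0005,.0005),F,np.arctan2(p[1],p[0])
E
python3 - <<'E'
from h import *
f0=np.load("f0.npy"); th,R=np.load("st.npy"); L=[]
while th>-12:
    th,R,F,a=step(th,R,.2 if th>-1.3 else .1,f0); L.append(F[0]); b=np.median(L[:12])
    print(np.round([th,R,*F,T.current_t()],2).tolist())
    if len(L)>6 and L[-1]-b>1.4 and L[-2]-b>.4 or len(L)>6 and L[-1]-b>2.2 or T.current_t()>58: break
np.save("st.npy",[th,R]); np.save("L.npy",L); print(b,np.std(L[:12]),T.current_t())
E
```

```text
[0.35, 0.07, 6.44, -3.21, 24.2]
[0.15, 0.07, 6.85, -2.95, 24.62]
[-0.05, 0.07, 6.27, -3.13, 25.03]
[-0.25, 0.07, 6.2, -3.23, 25.45]
[-0.45, 0.07, 6.06, -2.82, 25.87]
[-0.65, 0.07, 5.35, -2.94, 26.28]
[-0.85, 0.07, 5.02, -2.34, 26.7]
[-1.05, 0.07, 5.14, -1.83, 27.12]
[-1.25, 0.07, 4.71, -1.05, 27.53]
[-1.45, 0.07, 4.93, -0.85, 27.95]
[-1.55, 0.07, 5.47, -0.32, 28.27]
[-1.65, 0.07, 5.3, -0.41, 28.58]
[-1.75, 0.07, 5.21, 0.33, 28.9]
[-1.85, 0.07, 5.1, 0.25, 29.22]
[-1.95, 0.07, 5.09, 0.71, 29.53]
[-2.05, 0.07, 5.28, 1.39, 29.85]
[-2.15, 0.07, 5.21, 1.45, 30.17]
[-2.25, 0.07, 5.09, 1.33, 30.48]
[-2.35, 0.07, 5.33, 2.01, 30.8]
[-2.45, 0.07, 5.33, 1.75, 31.12]
[-2.55, 0.07, 5.27, 1.67, 31.43]
[-2.65, 0.07, 5.6, 2.0, 31.75]
[-2.75, 0.07, 5.69, 1.64, 32.07]
[-2.85, 0.07, 5.38, 1.86, 32.38]
[-2.95, 0.07, 5.35, 1.61, 32.7]
[-3.05, 0.07, 5.71, 2.28, 33.02]
[-3.15, 0.07, 5.51, 2.71, 33.33]
[-3.25, 0.07, 5.32, 1.93, 33.65]
[-3.35, 0.07, 5.65, 1.91, 33.97]
[-3.45, 0.07, 6.1, 2.19, 34.28]
[-3.55, 0.07, 7.86, 2.63, 34.6]
5.411939079915334 0.6600955501524117 34.6
```

The push started rising at about th = -3.43, after 5 rad of cranking. That agrees with the leg's estimated height. I'll finish in small steps, aiming for about 0.26 rad past contact.

```bash
python3 - <<'E'
from h import *
f0=np.load("f0.npy"); th,R=np.load("st.npy"); b=5.5
while th>-3.68:
    th,R,F,a=step(th,R,.035,f0,vel=.02,n=6)
    print(np.round([th,*F,a-(2*np.pi if a>0 else 0),F[0]-b,T.current_t()],3).tolist())
    if F[0]-b>3.7: break
np.save("st.npy",[th,R])
E
```

```text
[-3.59, 10.367, 2.458, -3.52, 4.867, 34.975]
```

The slow step changes the residual force, so the earlier baseline doesn't apply to it. I'll back off 0.45 rad and come down again in slow, identical steps to get a comparable free load.

```bash
python3 - <<'E'
from h import *
f0=np.load("f0.npy"); th,R=np.load("st.npy"); L=[]
for _ in range(3): th=turn(th,R,-.15,.05)
while th>-3.75:
    th,R,F,a=step(th,R,.035,f0,vel=.02,n=6); a-=2*np.pi if a>0 else 0; L.append(F[0])
    print(np.round([th,*F,a,T.current_t()],3).tolist())
    b=np.median(L[4:8]) if len(L)>8 else 99
    if F[0]-b>2.6 or F[0]>12.3: break
np.save("st.npy",[th,R])
E
```

```text
[-3.175, -2.633, 1.896, -3.178, 36.417]
[-3.21, 4.092, 1.484, -3.182, 36.783]
[-3.245, 6.945, 1.749, -3.2, 37.15]
[-3.28, 7.38, 1.779, -3.231, 37.517]
[-3.315, 7.567, 1.55, -3.265, 37.883]
[-3.35, 7.703, 1.216, -3.299, 38.25]
[-3.385, 8.045, 1.551, -3.331, 38.617]
[-3.42, 8.462, 1.584, -3.363, 38.983]
[-3.455, 8.862, 1.453, -3.395, 39.35]
[-3.49, 9.407, 1.468, -3.427, 39.717]
[-3.525, 9.389, 1.191, -3.458, 40.083]
[-3.56, 9.948, 1.755, -3.49, 40.45]
[-3.595, 10.52, 1.113, -3.522, 40.817]
```

With matched steps the free load reads 7.5, contact begins at -3.30, and the push is now 3.0 above free. That is about 1.4 times the free load, or roughly 63–65 N by both force and angle, so it's on target. I'll relax the arm, let go, check and hand in.

```bash
python3 - <<'E'
from h import *
f0=np.load("f0.npy"); th,R=np.load("st.npy")
th=turn(th,R,-.055,.02); print(fr(th,f0))
gripper_to(.055); p=T.current_ee_pos(); r.move_l([p[0],p[1],.34],vel=.1); r.hold(.3)
for c in ("scene","side"):
    im=vision.snapshot(c); cv2.imwrite(f"pics/{c}3.png",im[:,:,::-1])
    for t in ("packer_seat","packer","leg","crank_grip"):
        print(c,t,[(round(d["score"],2),np.round(d["at"],3).tolist()) for d in models.mark_of(t,c)[:3]])
print(T.current_t(),T.current_wrist_force(),T.current_opening())
E
```

```text
(np.float64(5.69052766331619), np.float64(-0.9722309037777391))
scene packer_seat [(0.65, [0.289, -0.313, 0.019]), (0.63, [0.537, 0.039, 0.022]), (0.63, [0.458, -0.401, 0.012])]
scene packer [(0.8, [0.218, -0.314, 0.0]), (0.76, [0.505, -0.401, 0.002]), (0.63, [0.542, -0.029, -0.0])]
scene leg [(0.76, [0.541, 0.038, 0.027])]
scene crank_grip [(0.55, [0.473, 0.065, 0.219])]
side packer_seat [(0.73, [0.286, -0.318, 0.022]), (0.71, [0.538, 0.038, 0.025]), (0.63, [0.458, -0.4, 0.018])]
side packer [(0.86, [0.509, -0.401, -0.002]), (0.84, [0.217, -0.313, 0.002]), (0.67, [0.542, -0.028, 0.001])]
side leg [(0.49, [0.539, 0.04, 0.028])]
side crank_grip [(0.69, [0.474, 0.066, 0.218])]
43.8667 [0.31898526 0.02626742 0.42265775] 0.054771482240351076
```

View pics/side3.png

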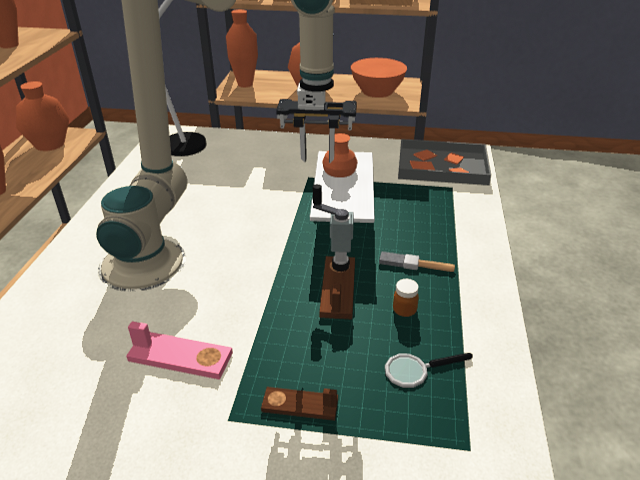

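The shoe bears on the packer at about (341,265). The knob stayed where I left it (marks give -3.52 rad), the gripper is clear and the bystanders are in place.

```bash
python3 -c "
from plant import r
print(r.sign_off())"
```

```text
the job is handed in; nothing more can be done
None
```

I handed the job in at about 44 s: the packer's cork spot is within about 2 mm of the jack axis, and the foot bears on it with an estimated 65 N (crank push about 1.4 times free). The gripper is clear and the bystanders look undisturbed, but sign-off gave no verdict.

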